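# Tip the wide compound bar out of its holder and lay it in the tray

## Task

Two bars of polishing compound lie flush in grey tipping holders. Take the wide bar: press down its end at the cut-down end wall (the end away from the robot) until the other end tips up and stays up, then grip it by that raised end, lift it out and set it down gently, flat, in the empty steel tray. Do not drop it in, and leave the narrow bar in its holder.

Things in the scene. Friction and masses are not known exactly. Their poses are not given: they have to be found in the camera images.
- wide_bar: Brown compound bar, 120 (x) by 46 (y) by 22 mm (z), about 0.2 kg, origin at the centre of its underside, +x to its pressing end. Starts level, top flush at 58 mm. A light press (1 N) on top 45 to 50 mm from its middle tips it about the ridge; once that end is 15 mm down it stays tipped at 25 degrees by itself, its -x end some 24 mm above the cheeks, to be gripped across its 46 mm width.
- wide_holder: Fixed grey holder, 143 (x) by 90 (y) by 58 mm high. Origin: underside, below the seated bar's middle; +x along the bar to the pressing end, away from the robot. Pocket 49 mm wide, cheeks 58 mm high, level with the bar's top. Its floor is level, 36 mm up, to a ridge at x = 2 mm, then slopes down 25 degrees towards +x. End wall full height at -x; at +x cut down to 38 mm, inner face at x = 66 mm.
- narrow_bar: The other bar, of the same brown compound and the same length, 120 mm (x) by 26 mm (y) by 22 mm (z), origin at the centre of its underside. It lies flush in a holder of the same outline as the wide bar's, but with a narrower pocket. It stays there.
- tray: Empty shallow steel tray, fixed to the bench, 210 mm (x) by 180 mm (y) outside, 24 mm high, walls and floor 4 mm thick. Origin at the centre of its underside, z up; inner floor 4 mm above the origin.
There are look-alikes about, which are no part of the job. What is shaped like the narrow_bar but purple or yellow is not meant.

How it is judged (in metres and radians):
On the way, in this order (a step that is already met when the one before it is completed fails the run):
1. the wide bar is tipped up by more than 12 degrees while still in its holder (angle between wide_bar's own z axis and vertical above 0.21 rad and horizontal distance between wide_bar and wide_holder below 0.02 m and z of wide_bar in the frame of wide_holder below 0.052 m), for 0.2 s.
2. the bar is lowered into the tray while still held: the middle of its underside is over the tray and less than 70 mm above the tray's underside, and the fingers touch it (contact force between the fingers and wide_bar above 0.3 N and x of wide_bar in the frame of tray between -0.1 and 0.1 m and y of wide_bar in the frame of tray between -0.085 and 0.085 m and z of wide_bar in the frame of tray below 0.07 m), for 0.1 s.
At the end, for the whole second after the job is handed in: The wide bar lies at rest and released on the tray's floor, inside its walls, same face up and flat within 8 degrees (the middle of its underside less than 12 mm above the tray's underside); the narrow bar lies in its holder, within 15 mm of where it was and level within 8 degrees (x of wide_bar in the frame of tray between -0.1 and 0.1 m and y of wide_bar in the frame of tray between -0.085 and 0.085 m and z of wide_bar in the frame of tray below 0.012 m and angle between each of wide_bar, narrow_bar's own z axis and vertical below 0.15 rad and linear speed of wide_bar below 0.02 m/s and distance of narrow_bar from where it was at the start of the episode below 0.015 m); the robot touches nothing.
It fails at once if the narrow bar is taken out of its place (moved over 30 mm) (distance of narrow_bar from where it was at the start of the episode above 0.03 m).
It also fails if it takes over 50 s, if anything falls off the work surface, if the arm or the gripper's body presses on something with over 40 N, if the wrist force passes 120 N, or if a joint passes its speed limit or range.

## Robot

A 6-joint arm with a two-finger parallel gripper is mounted at the origin on the work surface. World frame = base frame: x ahead of the robot, y to its left, z up, the work surface at z = 0. Lengths are in m, angles in degrees, forces in N, time in s.
With the tool pointing down it reaches from about 0.35 to 0.875 m from the base axis. Payload 4.2 kg.
Tool frame: the origin (TCP) lies on the centre line of the jaws, within the pads' length; the fingertips stand 11 mm ahead of it and the grasp point (between the pads) lies 8 mm behind it; z points along the fingers, y is the line along which they close (so a half turn about z gives the same grasp; the last joint's range is limited). The gripper opens to 87 mm and grips with 3 to 60 N. Pads are 19 mm wide; open, the fingers measure 117 mm over their backs; the gripper's body (75 mm by 190 mm) begins 51 mm behind the grasp point.
Start: joints at [78.873, 22.042, 0.453, 0, -68.411, -14.817], TCP at [0.273, 0.562, 0.234] pointing down, gripper open.
Joint ranges: [-179.83, 179.83], [-69.29, 118.12], [-61.27, 80.66], [-181.25, 117.63], [-171.15, -9.14], [-177.46, 177.46]. Speed limits (degrees/s): [159.86, 159.86, 180, 180, 180, 180].

## Interface

Orientations are given as a 3x3 rotation matrix whose columns are the frame's x, y, z axes.
In Python, from station import r gives the robot as it stands.
- The arm moves only by the tool servo_tool, never from a script. Its argument "commands" is a list that holds one entry, the list of rows, each a list of 7 numbers: the closure, from 0 (fully open) to 1 (shut), then the shift along the tool's x, y, z in mm, then the turn, a rotation vector about the tool's x, y, z in rad. In form: [[[claw, x, y, z, ax, ay, az], ...]]. A call has exactly 5 rows; each row is the pose to reach, as a shift and turn from the pose commanded when the call began, along the tool's axes at that moment; what a row does not reach only later rows make up. A row lasts 1/10 s, in which the tool goes at most 50 mm and 8.59 degrees, less where a joint would pass 70% of its speed; a pose out of reach is approached as far as the arm can. A call with a gripper value outside its range is refused whole. The fingers move at their own pace and stop on an object; the grip force is fixed at half the most. Time passes only in rows, so rows that repeat a pose let the fingers close, or fill a call up. It gives the time, the measured TCP pose, the force, the opening and the grip force at its end, in the units of the state.
- r.sense(): the state, without advancing time (a new reading comes with each control period).
- r.capture(name): name is "side" or "top"; returns a dict with "pixels" (384x512x3 uint8, red, green, blue), "camera_matrix" (3x3 intrinsics, pixels), "R" (3x3) and "t" (3): a world point X has camera coordinates R X + t. Camera axes: x right, y down, z forward; pixel columns grow to the right and rows downward; lengths in m; the calibration is good to about 2 mm. A picture is of the moment at which its call begins. There is no depth.
- r.finish_job(): hands the job in; it is judged then, once.
The state is a dict: "time_s": time; "joints": joint angles; "joint_velocities": joint speeds; "effort": joint torques, N m; "tcp_pos": TCP position; "ee_rot": TCP orientation; "wrist_force": force on the tool from outside, world axes, zero at the start; "moment": the same for the moment, N m; "gripper_width": opening from 0.0 (shut) to 1.0 (fully open); "gripper_force": force on a finger pad.
Only numpy, scipy, OpenCV 4.12 (cv2) and the standard library are available. Lean on these libraries where they do the work, as an engineer would, in place of code of your own. Each camera call takes 0.05 s, during which the arm holds its last target. There are 200 camera calls.

## Working session

There is one attempt and no reset: what is moved stays moved. The work goes in short steps, Python scripts to look and compute and a tool call to move; the robot and the scene stay as the last step left them, time stands still between calls to the robot, and variables do not carry over. Pictures are saved under pics/ and viewed, at most 10 in all, crops included, and the job is handed in when it is done.

Besides the shell and the picture viewer there is one more tool, called after "Emit:" as name(argument=value, ...), one argument or row to a line, values as JSON. servo_tool: Moves the arm, as the interface text tells. Its arguments: {"type":"object","properties":{"commands":{"type":"array","items":{"type":"array","items":{"type":"array","items":{"type":"number"}}}}},"required":["commands"]}

```bash
mkdir -p pics
python3 - <<'E'
from station import r
import cv2,numpy as np
ims=[]
for n in("top","side"):
    c=r.capture(n);np.savez(f"{n}.npz",**c)
    cv2.imwrite(f"pics/{n}0.png",c["pixels"][:,:,::-1])
    print(n,c["camera_matrix"].round(1).tolist(),c["R"].round(3).tolist(),c["t"].round(3).tolist())
s=r.sense();print(s["time_s"],s["tcp_pos"],s["ee_rot"],s["wrist_force"],s["gripper_width"])
E
```

```text
top [[418.3, 0.0, 260.4], [0.0, 418.3, 186.4], [0.0, 0.0, 1.0]] [[-0.022, -0.999, 0.046], [-0.997, 0.018, -0.08], [0.079, -0.047, -0.996]] [-0.067, 0.537, 0.851]
side [[358.3, 0.0, 264.3], [0.0, 358.3, 184.6], [0.0, 0.0, 1.0]] [[-0.907, -0.421, 0.011], [-0.288, 0.602, -0.745], [0.307, -0.679, -0.667]] [0.469, 0.242, 0.702]
0.1 [0.27319956 0.56156669 0.23257548] [[ 8.99146110e-01 -4.37647926e-01 -7.52141194e-04]
 [-4.37648559e-01 -8.99144325e-01 -1.79476139e-03]
 [ 1.09190115e-04  1.94292624e-03 -9.99998107e-01]] [0.88741092 0.7438728  0.6919886 ] 0.9983990596557589
```

View pics/top0.png

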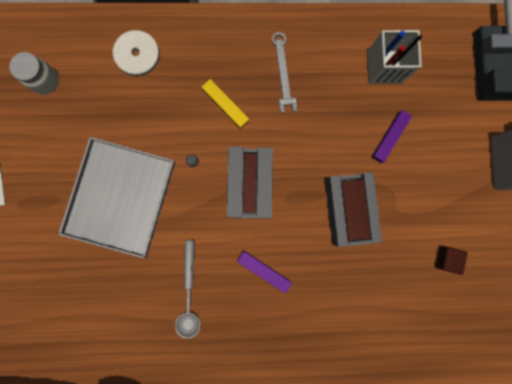

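View pics/side0.png

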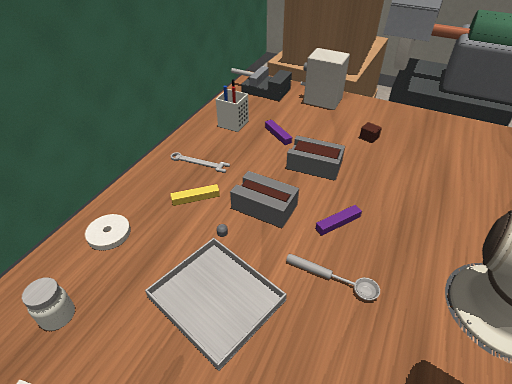

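Top view: the brown bars are at (250,183), narrow, and (357,209), wide. The tray is at (118,197). Look-alikes are the purple bars at (392,136) and (265,271), the yellow bar at (225,103) and a dark brown cube at (451,260). I choose the one at (357,209): brown, in a grey holder, and the wider of the two. In the side view it is at about (318,148).

```bash
cat > h.py <<'E'
import cv2,numpy as np
def ray(c,uv):
    d=c["R"].T@np.linalg.inv(c["camera_matrix"])@np.array([*uv,1.]); return -c["R"].T@c["t"],d
def onz(c,uv,z):
    o,d=ray(c,uv); return o+d*(z-o[2])/d[2]
def tri(c1,p1,c2,p2):
    o1,d1=ray(c1,p1);o2,d2=ray(c2,p2)
    s=np.linalg.lstsq(np.c_[d1,-d2],o2-o1,rcond=None)[0]
    a,b=o1+s[0]*d1,o2+s[1]*d2; return (a+b)/2,np.linalg.norm(a-b)
def brown(c):
    p=c["pixels"].astype(int);R,G,B=p[...,0],p[...,1],p[...,2]
    return ((R<115)&(R>25)&(R-G>15)&(G-B<16)&(abs(G-B)<16)).astype(np.uint8)*255
E
python3 - <<'E'
from h import *
T,S=[dict(np.load(n+".npz")) for n in("top","side")]
for c,n,ps in((T,"top",[(250,183),(357,209),(340,240),(300,300),(110,200)]),(S,"side",[(268,188),(318,148),(300,165),(300,300)])):
    print(n,[c["pixels"][v,u].tolist() for u,v in ps])
    m=cv2.morphologyEx(brown(c),cv2.MORPH_OPEN,np.ones((3,3),np.uint8))
    for k in cv2.findContours(m,cv2.RETR_EXTERNAL,cv2.CHAIN_APPROX_NONE)[0]:
        if 150<cv2.contourArea(k)<6000:
            print(n,cv2.contourArea(k),cv2.boxPoints(cv2.minAreaRect(k)).round(1).tolist())
a=cv2.resize(T["pixels"][155:260,310:400,::-1],None,fx=5,fy=5,interpolation=2)
b=cv2.resize(S["pixels"][125:190,275:355,::-1],None,fx=4,fy=4,interpolation=2)
o=np.zeros((525,775,3),np.uint8);o[:525,:450]=a;o[:260,455:775]=b
cv2.imwrite("pics/crop.png",o)
E
```

```text
top [[85, 46, 37], [76, 39, 30], [107, 106, 104], [128, 75, 38], [162, 158, 154]]
top 174.0 [[99.0, 377.0], [138.0, 377.0], [138.0, 383.0], [99.0, 383.0]]
top 267.5 [[-0.0, 377.0], [66.0, 377.0], [66.0, 383.0], [0.0, 383.0]]
top 426.5 [[441.79998779296875, 269.79998779296875], [446.3999938964844, 246.89999389648438], [466.6000061035156, 250.89999389648438], [462.0, 273.79998779296875]]
top 1259.5 [[341.0, 181.1999969482422], [363.3999938964844, 178.60000610351562], [370.3999938964844, 237.89999389648438], [348.0, 240.5]]
top 706.5 [[243.0, 153.0], [256.0, 153.0], [256.0, 212.0], [243.0, 212.0]]
side [[93, 48, 37], [92, 50, 39], [59, 59, 57], [172, 116, 77]]
side 168.5 [[410.0, 360.0], [424.0, 360.0], [424.0, 383.0], [410.0, 383.0]]
side 327.0 [[242.0, 185.89999389648438], [244.6999969482422, 178.1999969482422], [289.0, 194.10000610351562], [286.29998779296875, 201.8000030517578]]
side 382.5 [[294.5, 149.10000610351562], [296.79998779296875, 139.10000610351562], [339.5, 148.8000030517578], [337.29998779296875, 158.6999969482422]]
side 205.0 [[357.79998779296875, 135.39999389648438], [365.6000061035156, 119.80000305175781], [381.20001220703125, 127.5999984741211], [373.3999938964844, 143.1999969482422]]
```

View pics/crop.png

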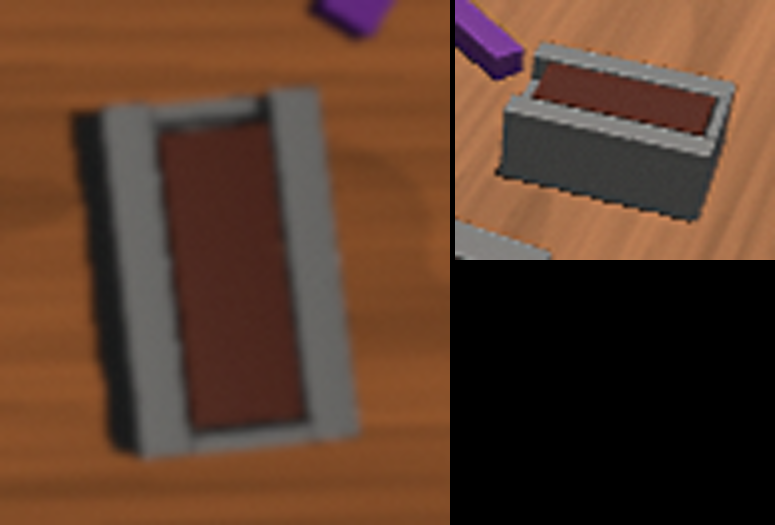

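The crop confirms the wide brown bar. Its cut-down wall is at the top, (195,105) in the crop, which is the end away from the robot. In the side crop the same end is at the left.

Run:
```python
from h import *
T,S=[dict(np.load(n+".npz")) for n in("top","side")]
np.set_printoptions(precision=4,suppress=True)
t=[(341.5,181.2),(363.7,179),(370.5,238.5),(348,240.7)]
s=[(294.5,149),(297.2,140),(340,149),(337.2,158.5)]
P=[]
for a,b in zip(t,s):
    p,e=tri(T,a,S,b);P.append(p);print(p,e,onz(T,a,.058))
P=np.array([onz(T,a,.058) for a in t]);c=P.mean(0)
d=(P[0]+P[1]-P[2]-P[3])[:2];print("c",c,"yaw",np.degrees(np.arctan2(d[1],d[0])),"L",np.linalg.norm(d)/2,"W",np.linalg.norm(P[0]-P[1]))
cs=np.mean([onz(S,b,.058) for b in s],0);print("side c",cs)
print("centre tri",tri(T,np.mean(t,0),S,np.mean(s,0)))
# tray: bright grey
for C,seed in((T,(118,197)),(S,(215,300))):
    p=C["pixels"].astype(int);m=((p.max(2)-p.min(2)<25)&(p.min(2)>60)).astype(np.uint8)
    m=cv2.morphologyEx(m,cv2.MORPH_CLOSE,np.ones((5,5),np.uint8))
    for k in cv2.findContours(m,0,2)[0]:
        if cv2.contourArea(k)>1000 and cv2.pointPolygonTest(k,seed,False)>0:
            q=cv2.approxPolyDP(cv2.convexHull(k),6,True)[:,0].astype(float);print("tray",q.tolist())
            Q=np.array([onz(C,a,.024) for a in q]);print(Q,Q.mean(0))
```

```text
[ 0.5396 -0.2428  0.0527] 0.0022612662813452328 [ 0.5402 -0.2411  0.058 ]
[ 0.5459 -0.288   0.0526] 0.0032632510420686272 [ 0.5439 -0.2869  0.058 ]
[ 0.4236 -0.2968  0.0539] 0.000396221316043105 [ 0.4236 -0.2956  0.058 ]
[ 0.4193 -0.2511  0.0539] 0.0016224722727991698 [ 0.4203 -0.2498  0.058 ]
c [ 0.482  -0.2684  0.058 ] yaw 4.147471121201846 L 0.12040193763244098 W 0.045856081884655425
side c [ 0.4804 -0.2633  0.058 ]
centre tri (array([ 0.4815, -0.2699,  0.0528]), np.float64(0.0006191143793522046))
tray [[90.0, 138.0], [173.0, 161.0], [143.0, 257.0], [60.0, 234.0]]
[[0.6422 0.2722 0.024 ]
 [0.5916 0.1024 0.024 ]
 [0.3958 0.1639 0.024 ]
 [0.4462 0.3299 0.024 ]] [0.5189 0.2171 0.024 ]
tray [[213.0, 238.0], [285.0, 293.0], [219.0, 370.0], [146.0, 292.0]]
[[0.5928 0.1087 0.024 ]
 [0.3962 0.1668 0.024 ]
 [0.4401 0.344  0.024 ]
 [0.6401 0.2797 0.024 ]] [0.5173 0.2248 0.024 ]
```

Bar centre is (0.482, -0.269) with yaw 4.1°. Its top measures about 53–58 mm high. The tray centre is (0.518, 0.221). I'll move toward the press point with the gripper shut.

Emit:
servo_tool(
  commands=[
    [[1,33,35,0,0,0,-0.105],[1,66,70,0,0,0,-0.21],[1,98,105,0,0,0,-0.315],[1,131,140,0,0,0,-0.42],[1,164,175,0,0,0,-0.525]],
  ],
)

```text
time_s: 0.6
tcp_pos: [0.3443, 0.3308, 0.2332]
ee_rot: [[0.997, 0.077, -0.0], [0.077, -0.997, -0.001], [-0.0, 0.001, -1.0]]
wrist_force: [0.7, -0.6, 0.0]
gripper_width: 0.631
gripper_force: 0.0
```

```bash
cat > g.py <<'E'
# python3 g.py x y z yaw pitch : target TCP (m) and tool attitude (deg; pitch leans tool body to +x); prints shift mm and rotvec in tool axes
import sys,numpy as np
from station import r
from scipy.spatial.transform import Rotation as Ro
x,y,z,yaw,p=map(float,sys.argv[1:6])
s=r.sense();R=s["ee_rot"]
W=(Ro.from_euler("z",yaw,degrees=True)*Ro.from_euler("y",p,degrees=True)).as_matrix()@np.diag([1,-1,-1])
print("t",s["time_s"],"tcp",s["tcp_pos"].round(4),"F",s["wrist_force"].round(2),"w",round(s["gripper_width"],3),"gf",round(float(np.max(s["gripper_force"])),1),"j",s["joints"].round(0))
print("shift",(R.T@(np.array([x,y,z])-s["tcp_pos"])*1000).round(1),"rot",Ro.from_matrix(R.T@W).as_rotvec().round(3))
E
python3 g.py .529 -.2656 .12 4.1 0
```

```text
t 0.6 tcp [0.3443 0.3308 0.2332] F [ 0.7  -0.56  0.02] w 0.631 gf 0.0 j [ 63.   8. -19.  -0. -63.  31.]
shift [138.3 608.8 113.5] rot [0.001 0.    0.005]
```

Emit:
servo_tool(
  commands=[
    [[1,11,48,0,0,0,0],[1,22,96,0,0,0,0],[1,33,144,0,0,0,0],[1,44,192,0,0,0,0],[1,55,240,0,0,0,0]],
  ],
)

```text
time_s: 1.1
tcp_pos: [0.4163, 0.0955, 0.2336]
ee_rot: [[0.997, 0.073, 0.0], [0.073, -0.997, 0.0], [0.0, -0.0, -1.0]]
wrist_force: [0.9, 0.4, 0.3]
gripper_width: 0.173
gripper_force: 0.0
```

Emit:
servo_tool(
  commands=[
    [[1,11,48,10,0,0,0],[1,22,96,20,0,0,0],[1,33,144,30,0,0,0],[1,44,192,40,0,0,0],[1,55,240,50,0,0,0]],
  ],
)

```text
time_s: 1.6
tcp_pos: [0.4883, -0.1388, 0.1833]
ee_rot: [[0.997, 0.072, -0.0], [0.072, -0.997, 0.0], [-0.0, -0.0, -1.0]]
wrist_force: [1.9, 0.8, 0.2]
gripper_width: 0.005
gripper_force: 0.0
```

```bash
python3 g.py .529 -.2656 .085 4.1 0
```

```text
t 1.6 tcp [ 0.4883 -0.1388  0.1833] F [1.91 0.83 0.23] w 0.005 gf 0.0 j [  2.  13. -20.  -0. -57.  92.]
shift [ 31.5 129.4  98.2] rot [-0.     0.     0.001]
```

Next I go above the bar, then press in steps. The tip touches at TCP z ≈ 0.069, and full tip should be at about 0.051.

Emit:
servo_tool(
  commands=[
    [[1,10,43,0,0,0,0],[1,21,86,10,0,0,0],[1,31,129,40,0,0,0],[1,31,129,70,0,0,0],[1,31,129,98,0,0,0]],
  ],
)

```text
time_s: 2.1
tcp_pos: [0.5278, -0.2646, 0.0835]
ee_rot: [[0.998, 0.069, -0.002], [0.069, -0.998, 0.001], [-0.002, -0.001, -1.0]]
wrist_force: [-0.4, -0.2, -0.9]
gripper_width: 0.006
gripper_force: 0.0
```

Emit:
servo_tool(
  commands=[
    [[1,0,0,6,0,0,0],[1,0,0,12,0,0,0],[1,0,0,17,0,0,0],[1,0,0,21,0,0,0],[1,0,0,25,0,0,0]],
  ],
)

```text
time_s: 2.6
tcp_pos: [0.5293, -0.2631, 0.0618]
ee_rot: [[0.997, 0.073, 0.002], [0.073, -0.997, -0.001], [0.002, 0.001, -1.0]]
wrist_force: [0.4, -0.2, -0.4]
gripper_width: 0.006
gripper_force: 0.0
```

```bash
python3 g.py .529 -.2656 .051 4.1 0
```

```text
t 2.6 tcp [ 0.5293 -0.2631  0.0618] F [ 0.4  -0.22 -0.37] w 0.006 gf 0.0 j [-11.  29. -17.   0. -45. 105.]
shift [-0.6  2.5 10.8] rot [ 0.001 -0.002  0.001]
```

Emit:
servo_tool(
  commands=[
    [[1,0,1,3,0,0,0],[1,0,2,6,0,0,0],[1,0,2,8,0,0,0],[1,0,2,9,0,0,0],[1,0,2,9,0,0,0]],
  ],
)

```text
time_s: 3.1
tcp_pos: [0.5299, -0.2655, 0.0548]
ee_rot: [[0.997, 0.073, 0.003], [0.073, -0.997, -0.002], [0.003, 0.002, -1.0]]
wrist_force: [-2.4, 2.7, 13.4]
gripper_width: 0.003
gripper_force: 5.4
```

```bash
python3 g.py .529 -.2656 .05 4.1 0
python3 - <<'E'
from station import r
from h import *
c=r.capture("side");cv2.imwrite("pics/s1.png",cv2.resize(c["pixels"][60:200,240:420,::-1],None,fx=4,fy=4,interpolation=2))
E
```

```text
t 3.1 tcp [ 0.5299 -0.2655  0.0548] F [-2.42  2.67 13.42] w 0.003 gf 5.4 j [-11.  29. -17.   0. -44. 105.]
shift [-0.9  0.   4.7] rot [ 0.002 -0.003  0.002]
```

View pics/s1.png

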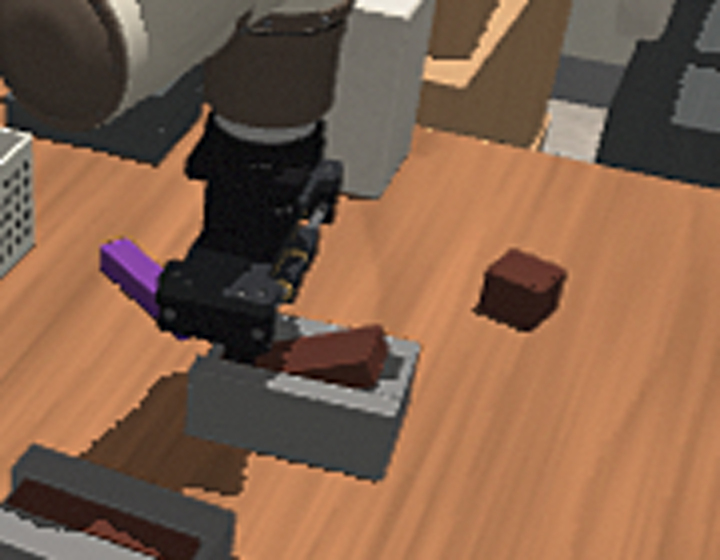

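The bar is tipped: its raised end shows at crop (385,350), and the finger is on the slope side with 13 N. I'll back off upward and measure the raised end.

Emit:
servo_tool(
  commands=[
    [[1,0,0,-15,0,0,0],[1,0,0,-45,0,0,0],[1,0,0,-90,0,0,0],[0.3,35,0,-125,0,0,0],[0,75,0,-135,0,0,0]],
  ],
)

```text
time_s: 3.65
tcp_pos: [0.6056, -0.2609, 0.1934]
ee_rot: [[0.997, 0.072, 0.01], [0.072, -0.997, -0.003], [0.009, 0.004, -1.0]]
wrist_force: [1.7, -0.1, 0.3]
gripper_width: 0.112
gripper_force: 0.0
```

Emit:
servo_tool(
  commands=[
    [[0,40,0,0,0,0,0],[0,60,0,0,0,0,0],[0,60,0,0,0,0,0],[0,60,0,0,0,0,0],[0,60,0,0,0,0,0]],
  ],
)

```text
time_s: 4.15
tcp_pos: [0.6623, -0.2556, 0.1867]
ee_rot: [[0.997, 0.072, -0.001], [0.072, -0.997, 0.0], [-0.001, -0.0, -1.0]]
wrist_force: [-0.9, -0.6, 0.3]
gripper_width: 0.557
gripper_force: 0.0
```

```bash
python3 g.py .529 -.2656 .05 4.1 0
python3 - <<'E'
from station import r
from h import *
o=np.zeros((560,780,3),np.uint8)
for i,(n,(u,v)) in enumerate((("top",(320,160)),("side",(280,120)))):
    c=r.capture(n);np.savez(n+"1.npz",**c)
    a=cv2.resize(c["pixels"][v:v+95,u:u+65,::-1],None,fx=5.9,fy=5.9,interpolation=2)[:560,:385]
    o[:a.shape[0],i*390:i*390+a.shape[1]]=a
cv2.imwrite("pics/s2.png",o)
E
```

```text
t 4.15 tcp [ 0.6623 -0.2556  0.1867] F [-0.9  -0.62  0.3 ] w 0.557 gf 0.0 j [ -8.  32.  10.  -0. -68. 102.]
shift [-133.5    0.4  136.9] rot [-0.     0.001  0.   ]
```

View pics/s2.png

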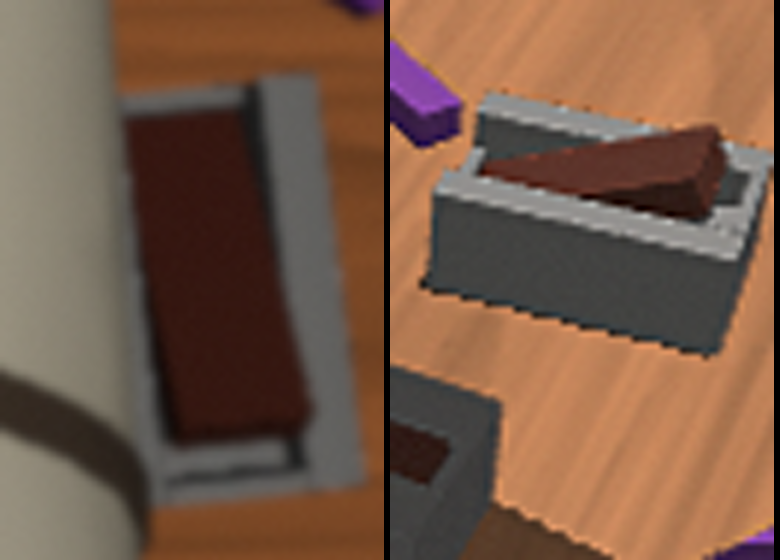

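The bar stays tipped. In the crop its raised top edge runs from (168,418) to (300,405) in the top view and from (690,182) to (718,125) in the side view. I'll triangulate those corners.

Run:
```python
from h import *
T,S=[dict(np.load(n+"1.npz")) for n in("top","side")]
np.set_printoptions(precision=4,suppress=True)
f=lambda u,v,o:(u/5.9+o[0]-.4,v/5.9+o[1]-.4)
for k,a,b in(("topL",(168,418),(300,182)),("topR",(300,405),(328,125))):
    a=f(*a,(320,160));b=f(*b,(280,120));print(k,*tri(T,a,S,b),"z82",onz(T,a,.082),onz(S,b,.082))
# predicted raised edge middle
th=np.radians(4.1);c=np.array([.482,-.269])
print("pred",c-.045*np.array([np.cos(th),np.sin(th)]))
```

```text
topL [ 0.4402 -0.2461  0.0773] 0.0022491430867896144 z82 [ 0.4415 -0.2446  0.082 ] [ 0.4379 -0.2401  0.082 ]
topR [ 0.4422 -0.2903  0.0801] 0.005102599461106153 z82 [ 0.4447 -0.2889  0.082 ] [ 0.4393 -0.2886  0.082 ]
pred [ 0.4371 -0.2722]
```

```bash
python3 g.py .475 -.2667 .13 4.1 25
```

```text
t 4.25 tcp [ 0.6624 -0.2557  0.1873] F [ 0.34 -0.04 -0.43] w 0.652 gf 0.0 j [ -8.  32.  10.   0. -68. 102.]
shift [-187.7   -2.5   57.3] rot [ 0.    -0.436  0.   ]
```

Emit:
servo_tool(
  commands=[
    [[0,-38,-1,0,0,-0.1,0],[0,-76,-1,10,0,-0.2,0],[0,-114,-2,25,0,-0.3,0],[0,-152,-2,40,0,-0.4,0],[0,-188,-2,57,0,-0.436,0]],
  ],
)

```text
time_s: 4.75
tcp_pos: [0.4746, -0.2671, 0.1293]
ee_rot: [[0.903, 0.073, -0.423], [0.066, -0.997, -0.031], [-0.424, 0.0, -0.906]]
wrist_force: [0.7, 0.3, -0.6]
gripper_width: 0.987
gripper_force: 0.0
```

```bash
python3 g.py .450 -.2685 .075 4.1 25
```

```text
t 4.75 tcp [ 0.4746 -0.2671  0.1293] F [ 0.69  0.25 -0.64] w 0.987 gf 0.0 j [ -9.  31.  -7.   6. -76. 101.]
shift [ 0.7 -0.4 59.6] rot [0.001 0.002 0.001]
```

Emit:
servo_tool(
  commands=[
    [[0,0,0,18,0,0,0],[0,0,0,36,0,0,0],[0,0,0,50,0,0,0],[0,0,0,59,0,0,0],[0,0,0,59,0,0,0]],
  ],
)

```text
time_s: 5.25
tcp_pos: [0.4496, -0.2688, 0.0759]
ee_rot: [[0.903, 0.072, -0.423], [0.065, -0.997, -0.03], [-0.424, -0.001, -0.906]]
wrist_force: [-0.3, -0.1, 0.8]
gripper_width: 1.0
gripper_force: 0.0
```

```bash
python3 g.py .450 -.2685 .075 4.1 25;  python3 - <<'E'
from station import r
from h import *
c=r.capture("side");cv2.imwrite("pics/s3.png",cv2.resize(c["pixels"][60:190,260:400,::-1],None,fx=4,fy=4,interpolation=2))
E
```

```text
t 5.25 tcp [ 0.4496 -0.2688  0.0759] F [-0.26 -0.14  0.78] w 1.0 gf 0.0 j [-10.  33. -13.   6. -68. 100.]
shift [ 0.8 -0.2  0.6] rot [-0.001  0.001  0.   ]
```

View pics/s3.png

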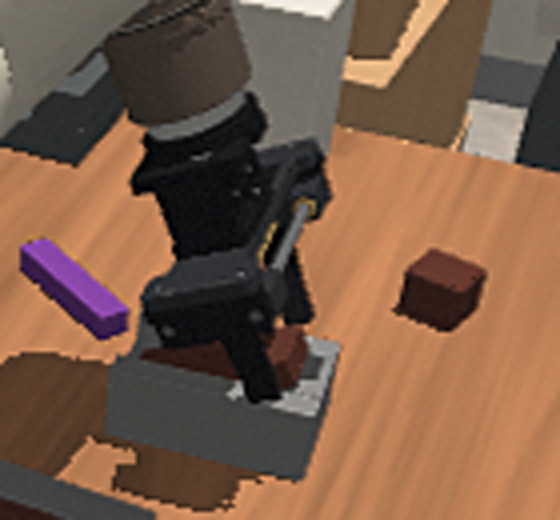

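The fingers straddle the raised end, with the near finger at crop (255,370). I'll close.

Emit:
servo_tool(
  commands=[
    [[1,0,0,0,0,0,0],[1,0,0,0,0,0,0],[1,0,0,0,0,0,0],[1,0,0,0,0,0,0],[1,0,0,0,0,0,0]],
  ],
)

```text
time_s: 5.8
tcp_pos: [0.4509, -0.2688, 0.0764]
ee_rot: [[0.904, 0.072, -0.421], [0.065, -0.997, -0.031], [-0.422, 0.0, -0.907]]
wrist_force: [0.6, 0.2, 0.8]
gripper_width: 0.63
gripper_force: 0.0
```

Emit:
servo_tool(
  commands=[
    [[1,0,0,0,0,0,0],[1,0,0,0,0,0,0],[1,0,0,0,0,0,0],[1,0,0,0,0,0,0],[1,0,0,0,0,0,0]],
  ],
)

```text
time_s: 6.3
tcp_pos: [0.4507, -0.2689, 0.0764]
ee_rot: [[0.904, 0.072, -0.421], [0.065, -0.997, -0.031], [-0.422, 0.0, -0.906]]
wrist_force: [-0.2, -1.5, 0.9]
gripper_width: 0.523
gripper_force: 30.0
```

Gripped at 45.5 mm width and 30 N. Now a slow lift straight up, with a slight shift toward the robot.

Emit:
servo_tool(
  commands=[
    [[1,-5,0,-9,0,0,0],[1,-13,0,-22,0,0,0],[1,-23,0,-39,0,0,0],[1,-36,0,-61,0,0,0],[1,-51,0,-87,0,0,0]],
  ],
)

```text
time_s: 6.8
tcp_pos: [0.4407, -0.2691, 0.178]
ee_rot: [[0.904, 0.072, -0.422], [0.066, -0.997, -0.03], [-0.423, -0.001, -0.906]]
wrist_force: [-0.3, 0.2, -2.1]
gripper_width: 0.521
gripper_force: 30.0
```

```bash
python3 g.py .44 -.2685 .2 4.1 0;  python3 - <<'E'
from station import r
from h import *
c=r.capture("side");cv2.imwrite("pics/s4.png",cv2.resize(c["pixels"][40:190,240:400,::-1],None,fx=4,fy=4,interpolation=2))
E
```

```text
t 6.8 tcp [ 0.4407 -0.2691  0.178 ] F [-0.26  0.24 -2.08] w 0.521 gf 30.0 j [-10.  26.  -9.   6. -80. 102.]
shift [ -9.9  -0.7 -19.7] rot [-0.001  0.437  0.001]
```

View pics/s4.png

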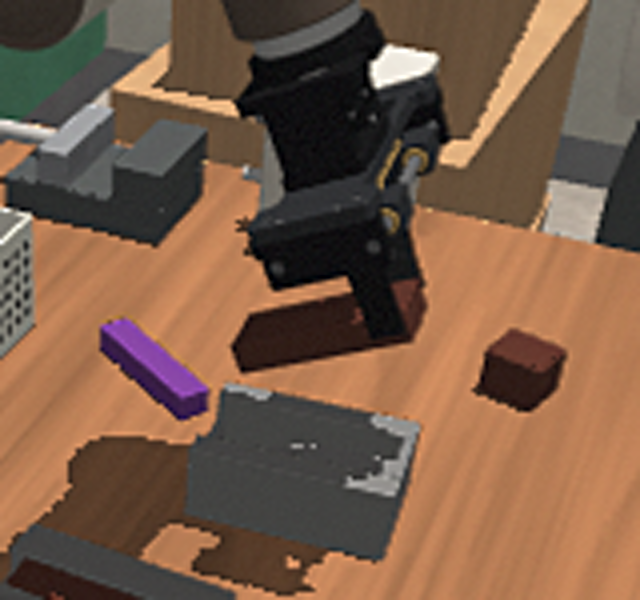

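The bar is held at its end (crop (405,310)) with no sag, clear of the holder. I'll level it and carry it to the tray.

Emit:
servo_tool(
  commands=[
    [[1,-2,0,-4,0,0.09,0],[1,-4,0,-8,0,0.18,0],[1,-6,0,-12,0,0.27,0],[1,-8,0,-16,0,0.36,0],[1,-10,0,-20,0,0.437,0]],
  ],
)

```text
time_s: 7.35
tcp_pos: [0.44, -0.2693, 0.2003]
ee_rot: [[0.997, 0.072, 0.005], [0.072, -0.997, 0.0], [0.005, -0.0, -1.0]]
wrist_force: [0.6, -0.0, -2.7]
gripper_width: 0.527
gripper_force: 30.0
```

```bash
python3 g.py .470 .234 .14 -16.5 0
```

```text
t 7.35 tcp [ 0.44   -0.2693  0.2003] F [ 0.6  -0.04 -2.7 ] w 0.527 gf 30.0 j [-13.  13. -18.  -0. -59. 108.]
shift [  65.9 -499.8   60.6] rot [-0.001 -0.005  0.36 ]
```

Emit:
servo_tool(
  commands=[
    [[1,3,-20,0,0,0,0],[1,7,-55,0,0,0,0],[1,12,-95,0,0,0,0],[1,17,-135,0,0,0,0],[1,22,-175,0,0,0,0]],
  ],
)

```text
time_s: 7.85
tcp_pos: [0.4492, -0.092, 0.1998]
ee_rot: [[0.997, 0.072, 0.001], [0.072, -0.997, 0.0], [0.001, -0.0, -1.0]]
wrist_force: [0.8, 0.1, -2.1]
gripper_width: 0.522
gripper_force: 30.0
```

Emit:
servo_tool(
  commands=[
    [[1,4,-35,0,0,0,0.06],[1,8,-70,0,0,0,0.12],[1,13,-105,0,0,0,0.18],[1,18,-140,0,0,0,0.24],[1,22,-175,0,0,0,0.3]],
  ],
)

```text
time_s: 8.35
tcp_pos: [0.4586, 0.0841, 0.1998]
ee_rot: [[0.974, -0.228, 0.001], [-0.228, -0.974, 0.001], [0.001, -0.001, -1.0]]
wrist_force: [-0.5, -0.8, -1.7]
gripper_width: 0.521
gripper_force: 30.0
```

```bash
python3 g.py .470 .234 .1 -16.5 0
```

```text
t 8.35 tcp [0.4586 0.0841 0.1998] F [-0.53 -0.79 -1.7 ] w 0.521 gf 30.0 j [ 30.   8. -24.   0. -58.  46.]
shift [ -23.2 -148.5   99.9] rot [-0.001 -0.001  0.058]
```

Emit:
servo_tool(
  commands=[
    [[1,-5,-40,5,0,0,0.03],[1,-12,-80,15,0,0,0.058],[1,-18,-115,35,0,0,0.058],[1,-23,-140,60,0,0,0.058],[1,-23,-148,90,0,0,0.058]],
  ],
)

```text
time_s: 8.85
tcp_pos: [0.471, 0.2352, 0.1099]
ee_rot: [[0.96, -0.279, 0.004], [-0.279, -0.96, 0.003], [0.003, -0.004, -1.0]]
wrist_force: [-0.4, -0.2, -2.3]
gripper_width: 0.524
gripper_force: 30.0
```

```bash
python3 g.py .470 .234 .05 -16.5 0;  python3 - <<'E'
from station import r
from h import *
c=r.capture("side");cv2.imwrite("pics/s5.png",cv2.resize(c["pixels"][170:384,120:320,::-1],None,fx=2.8,fy=2.8,interpolation=2))
E
```

```text
t 8.85 tcp [0.471  0.2352 0.1099] F [-0.4  -0.19 -2.25] w 0.524 gf 30.0 j [ 44.  20. -23.   0. -47.  30.]
shift [-0.8  1.7 59.9] rot [-0.004 -0.003  0.005]
```

View pics/s5.png

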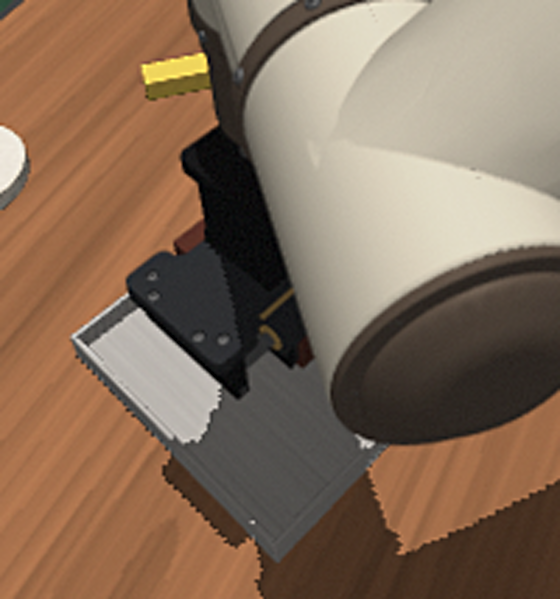

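The bar is over the tray, its ends showing at crop (190,237) and (305,345). I'll lower it gently; contact is expected near TCP z 0.024.

Emit:
servo_tool(
  commands=[
    [[1,0,0,20,0,0,0],[1,0,0,40,0,0,0],[1,0,0,58,0,0,0],[1,0,0,70,0,0,0],[1,0,0,76,0,0,0]],
  ],
)

```text
time_s: 9.4
tcp_pos: [0.4702, 0.2316, 0.0329]
ee_rot: [[0.959, -0.282, 0.0], [-0.282, -0.959, -0.001], [0.0, 0.001, -1.0]]
wrist_force: [-0.3, -0.3, -2.1]
gripper_width: 0.523
gripper_force: 30.0
```

Emit:
servo_tool(
  commands=[
    [[1,0,0,1.5,0,0,0],[1,0,0,3,0,0,0],[1,0,0,4.5,0,0,0],[1,0,0,5.5,0,0,0],[1,0,0,6,0,0,0]],
  ],
)

```text
time_s: 9.9
tcp_pos: [0.4709, 0.2325, 0.0277]
ee_rot: [[0.96, -0.282, 0.002], [-0.282, -0.96, 0.001], [0.002, -0.001, -1.0]]
wrist_force: [-1.6, -0.3, 1.3]
gripper_width: 0.524
gripper_force: 30.0
```

Emit:
servo_tool(
  commands=[
    [[1,0,0,0.5,0,0,0],[1,0,0,1,0,0,0],[1,0,0,1.5,0,0,0],[1,0,0,2,0,0,0],[1,0,0,2,0,0,0]],
  ],
)

```text
time_s: 10.4
tcp_pos: [0.4708, 0.2325, 0.0262]
ee_rot: [[0.96, -0.282, 0.002], [-0.282, -0.96, 0.001], [0.002, -0.001, -1.0]]
wrist_force: [-3.7, -0.1, 7.7]
gripper_width: 0.524
gripper_force: 30.0
```

In contact at about 10 N. I'll release partly, to about 65 mm, and then fully.

Emit:
servo_tool(
  commands=[
    [[0.4,0,0,0,0,0,0],[0.35,0,0,0,0,0,0],[0.25,0,0,0,0,0,0],[0.2,0,0,0,0,0,0],[0.2,0,0,0,0,0,0]],
  ],
)

```text
time_s: 10.9
tcp_pos: [0.4705, 0.232, 0.025]
ee_rot: [[0.959, -0.282, 0.001], [-0.282, -0.959, -0.0], [0.001, -0.0, -1.0]]
wrist_force: [-0.6, -0.2, -0.8]
gripper_width: 0.78
gripper_force: 0.0
```

Emit:
servo_tool(
  commands=[
    [[0.2,0,0,-5,0,0,0],[0.2,0,0,-20,0,0,0],[0.2,0,0,-50,0,0,0],[0.2,0,0,-90,0,0,0],[0.2,0,0,-130,0,0,0]],
  ],
)

```text
time_s: 11.4
tcp_pos: [0.4701, 0.2318, 0.1566]
ee_rot: [[0.959, -0.282, 0.0], [-0.282, -0.959, -0.001], [0.001, 0.0, -1.0]]
wrist_force: [0.1, 1.1, -0.4]
gripper_width: 0.802
gripper_force: 0.0
```

Emit:
servo_tool(
  commands=[
    [[0.2,0,40,0,0,0,0],[0.2,0,85,0,0,0,0],[0.2,0,130,0,0,0,0],[0.2,0,175,0,0,0,0],[0.2,0,215,0,0,0,0]],
  ],
)

```text
time_s: 11.9
tcp_pos: [0.4087, 0.0241, 0.1555]
ee_rot: [[0.96, -0.282, 0.002], [-0.282, -0.96, 0.0], [0.001, -0.001, -1.0]]
wrist_force: [0.1, 0.1, -0.3]
gripper_width: 0.801
gripper_force: 0.0
```

Run:
```python
from station import r
from h import *
o=np.zeros((384,800,3),np.uint8)
for i,n in enumerate(("top","side")):
    c=r.capture(n);o[:,i*400:i*400+400]=c["pixels"][:,(20,100)[i]:(420,500)[i],::-1]
cv2.imwrite("pics/s6.png",o)
s=r.sense();print(s["time_s"],s["wrist_force"],s["gripper_force"])
```

```text
12.0 [0.41943385 0.3563878  0.03948653] 0.0
```

View pics/s6.png

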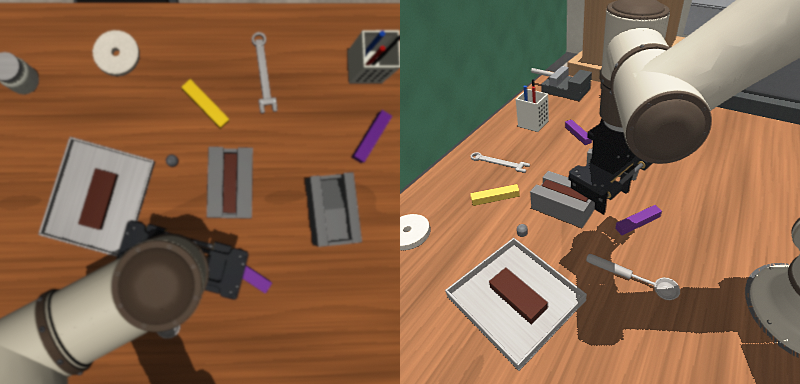

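The wide bar lies flat in the middle of the tray: (98,199) in the left (top) view, (520,293) in the right (side) view. The narrow bar is still in its holder and the robot touches nothing, so I hand in.

```bash
python3 -c "
from station import r
print(r.finish_job())"
```

```text
the job is handed in; nothing more can be done
None
```

I tipped the wide bar, lifted it out by its raised end and set it down flat and released in the tray; the narrow bar is still in its holder, and I handed the job in at about 12 s (no verdict was returned).

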